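Ballast the card stand and hold the spring clip open over its card

ROBOT

A 7-joint arm with a two-finger parallel gripper is mounted at the origin on a cart in front of the work surface, level with it; the furniture and walls round the work are solid. World frame = base frame: x ahead of the robot, y to its left, z up, the work surface at z = 0. Lengths are in m, angles in rad, forces in N, time in s.
With the tool pointing down it reaches from about 0.425 to 0.925 m from the base axis. Payload 6.8 kg.
Tool frame: the origin (TCP) lies on the front face of the gripper's body, between the roots of the fingers; the fingertips stand 73 mm ahead of it and the grasp point (between the pads) lies 54 mm ahead of it (env.nose_length is the distance from the TCP to the fingertips, in m); z points along the fingers, y is the line along which they close (so a half turn about z gives the same grasp; the last joint's range is limited). The gripper opens to 85 mm and grips with 20 to 120 N. Pads are 22 mm wide; open, the fingers measure 114 mm over their backs; the gripper's body (76 mm by 85 mm) begins 54 mm behind the grasp point. The pads swing forward as they close: fully open they stand 13 mm farther back than shut.
Start: joints at [-1.29, 0.477, 0.022, 1.555, -0.011, 1.109, -0.083], TCP at [0.256, 0.625, 0.304] pointing down, gripper open.
Joint ranges: [-2.96, 2.96], [-0.34, 2.1], [-1.41, 1.46], [0.24, 2.44], [-1.37, 4.51], [0.17, 1.92], [-2.96, 2.96]. Speed limits (rad/s): [2.39, 2.39, 3.14, 3.14, 3.14, 3.14, 3.14].

INTERFACE

Orientations are given as a unit quaternion [w, x, y, z].
In Python, from cell import env, kin, camera, calibration, job gives the robot as it stands. The module is installed in compiled form; this text tells all that it offers. Calls block until the motion is done:
- env.reach(position, orientation): joint-space move of the TCP to a pose.
- env.movel(position, velocity=0.15, rot=None, stop_force=None): straight line of the TCP; rot=None keeps the orientation; velocity is the mean speed in m/s. With stop_force (N) it stops when the force on the tool has changed by that much, and returns True; else False.
- env.goto_joints(angles): joint-space move.
- env.grip(opening, f_grip=None): finger opening in m; f_grip is the grip in N (None keeps the last); returns when the fingers have stopped.
- env.dwell(seconds).
- kin.inverse_kinematics(position, orientation): joint angles nearest the present ones, or None.
- env.get_state(): the state.
- camera(name): name is "side" or "top" or "wrist"; returns (picture, depth): 480x640x3 uint8, blue, green, red; 480x640 float32, m along the optical axis (not along the pixel's ray), 0 where there is no reading.
- calibration(name): a dict with "fx", "fy", "cx", "cy" (pixels), "rvec" (rotation vector, rad) and "tvec" (3), from world to camera coordinates, as OpenCV has them. Camera axes: x right, y down, z forward; pixel columns grow to the right and rows downward; lengths in m; the calibration is good to about 2 mm. A picture is of the moment at which its call begins: read the wrist's pose just before it. calibration takes no time and is no camera call; for the wrist camera it gives the pose at the moment of the call.
A pose or a line that the arm cannot do raises env.PlanningError and nothing moves.
- job.job_done(): hands the job in; it is judged then, once.
The state is a dict: "time": time; "qpos": joint angles; "joint_velocities": joint speeds; "joint_torque": joint torques, N m; "tcp_pos": TCP position; "orientation": TCP orientation; "force": force on the tool from outside, world axes, zero at the start; "torque": the same for the moment, N m; "opening": finger opening in m; "gripper_force": force on a finger pad.
Only numpy, scipy, OpenCV 4.12 (cv2) and the standard library are available. Lean on these libraries where they do the work, as an engineer would, in place of code of your own. Each camera call takes 0.05 s, during which the arm holds its last target. There are 200 camera calls.

TASK

Make the counter's card stand ready for a voucher: first thread the two steel ballast rings fully home on the stand's short post, the large ring at the bottom and the small ring flat on top of it, and let them go. Then take the spring clip off its little rack by its two handles, squeeze it wide open against its spring and bring it down over the top edge of the upright card, one jaw well down on each side, touching neither the card nor the stand. Finish while still holding it there, gaping around the card edge so that the clerk can slip the voucher in; leave everything else on the counter where it is.

Things in the scene. Friction and masses are not known exactly. Their poses are not given: they have to be found in the camera images.
- ring_large: large steel ballast ring lying flat: outer diameter 56 mm, bore 24 mm, 18 mm high, about 0.28 kg, loose. Origin: centre of its underside, z along the bore
- ring_small: small steel ballast ring lying flat: outer diameter 42 mm, bore 24 mm, 18 mm high, about 0.13 kg, loose. Origin: centre of its underside, z along the bore
- stand: card stand, fixed: grey base plate 100 (its x) x 250 (its y) x 10 mm; at y = -85 mm a round-topped post, diameter 18 mm, 50 mm tall above the plate; at y = +65 mm an upright stiff brown card 90 mm wide (along y), 3 mm thick (along x), top edge 110 mm above the counter, its foot between two strips 26 mm high. Origin: centre of the base's underside
- post_foot (a point): foot of the post on its axis, on the top face of the base plate (10 mm above the counter), axes as the stand; the post's tip is 50 mm above this point
- card_edge (a point): middle of the card's top edge (110 mm above the counter), axes as the stand: y along the edge, x across the card's thickness
- clip_rack: rack for the clip, fixed: grey foot 70x70x10 mm with an upright aluminium blade, 50 mm wide (its y), 3 mm thick (its x), top edge 60 mm above the counter. Origin: centre of the foot's underside
- clip: black spring clip like a clothes peg, loose, 24 mm wide, 70 g, handles up, astride the rack's blade. Origin: on its pivot; y along the pivot, x from arm to arm. This body is the -x arm with the pivot barrel (radius 4.5 mm); shut, z points from jaws to handles. Handles: flat plates 24 mm wide, 4 to 46 mm above the pivot; shut they flare to 50 mm over their top ends
- clip_arm (a joint): opening angle of the clip: 0 shut, 0.5 rad fully open (stop). Squeezing the handles opens it, the spring shuts it; 3 N on the handles at first, 8 N fully open. Fully open the handles stand parallel, 28 mm over their outer faces, and each arm has turned 0.25 rad about the pivot
- jaw_a (a point): lower tip of the -x jaw, on its inner face, 42 mm below the pivot. Jaws are 4 mm thick plates, 3 mm apart when shut, about 24 mm apart at the tips when fully open
- jaw_b (a point): lower tip of the +x jaw, on its inner face, 42 mm below the pivot
- tape_measure: yellow and black pocket tape measure 76x74x34 mm, front of the counter; a bystander. Origin: centre of its underside
- super_glue: small white upright bottle with a pointed cap, 28 mm wide, 84 mm tall, behind the stand; a bystander, easily tipped. Origin: centre of its underside
- marker: marker pen lying flat, 135 mm long, 17 mm thick, behind the rack; a bystander. Origin: centre of its underside
- kraft_carton: small brown carton 50x70x55 mm, behind the stand to the left; a bystander. Origin: centre of its underside
Mind the look-alikes: they are no part of the job. What is shaped like the ring_small but yellow is not meant.

How it is judged:
By the outcome, as a careful person would: the job done as asked, in the order asked, and still so for the second after the job is handed in, while the arm keeps its last pose, push and grip.
It also fails if it takes over 72 s, if anything falls off the work surface, if the arm or the gripper's body presses on something with over 40 N, if the wrist force passes 120 N, or if a joint passes its speed limit or range.

## Working session

There is one attempt and no reset: what is moved stays moved. The work goes in short steps, each a Python script; the robot and the scene stay as the last script left them, time stands still between calls to the robot, and variables do not carry over. Pictures are saved under pics/ and viewed, at most 10 in all, crops included, and the job is handed in when it is done.

```bash
mkdir -p pics
cat > h.py <<'E'
import numpy as np, cv2
from cell import env, kin, camera, calibration, job
def cal(n):
    c=calibration(n); R=cv2.Rodrigues(np.array(c["rvec"],float))[0]; return c,R,np.array(c["tvec"],float).ravel()
def pts(n,d):
    c,R,t=cal(n); v,u=np.mgrid[0:480,0:640]
    P=np.stack([(u-c["cx"])/c["fx"]*d,(v-c["cy"])/c["fy"]*d,d],-1)
    return (P-t)@R   # world
def ray(n,u,v,z):
    c,R,t=cal(n); d=R.T@np.array([(u-c["cx"])/c["fx"],(v-c["cy"])/c["fy"],1]); o=-R.T@t
    return o+d*(z-o[2])/d[2]
def q(yaw): # tool down, tool y axis (closing line) at angle yaw from world y
    return np.array([0,np.cos(yaw/2),np.sin(yaw/2),0])  # Rz(yaw)*Rx(pi)
E
python3 - <<'E'
from h import *
for n in ("top","side"):
    p,d=camera(n); cv2.imwrite(f"pics/{n}0.png",p); np.save(f"{n}0.npy",d)
    c,R,t=cal(n); print(n,-R.T@t,R[2])
s=env.get_state(); print(s["orientation"],s["time"],s["opening"])
E
```

```text
top [0.31141996 0.07898411 1.12175531] [ 0.22339058 -0.01382425 -0.97463097]
side [ 0.04521783 -0.66591657  0.82860361] [ 0.41799013  0.64254102 -0.64220346]
[-1.17875215e-04  1.93148659e-01  9.81169164e-01 -8.07631459e-04] 0.1 0.08558367108440582
```

View pics/top0.png

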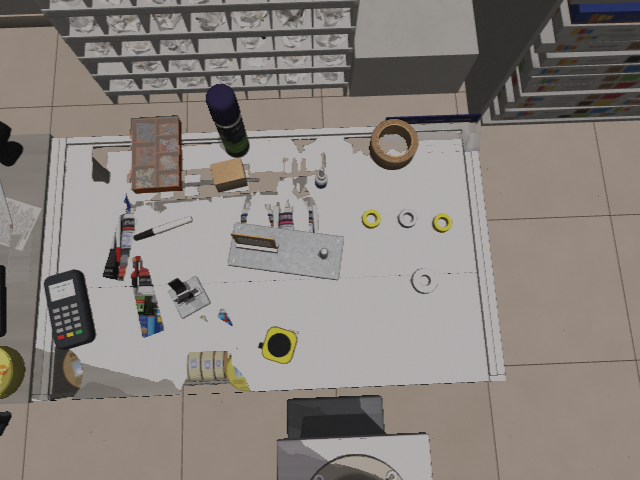

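View pics/side0.png

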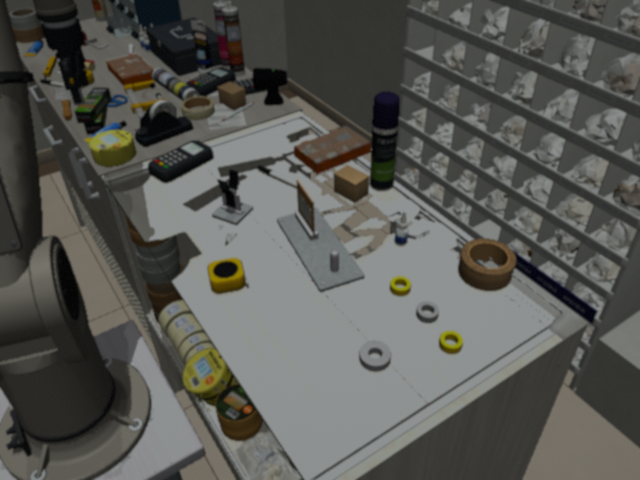

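Top view: the steel large ring is at (424,281) and the grey small ring at (408,218). Two yellow look-alikes lie at (371,218) and (442,222). The grey one fits "steel", so I'll confirm it in a crop. Post tip (323,253), card (255,242), clip (188,293).

Run:
```python
from h import *
p=cv2.imread("pics/top0.png")
a=cv2.resize(p[195:305,350:460],(400,400),interpolation=cv2.INTER_CUBIC)
b=cv2.resize(p[265:325,158:218],(400,400),interpolation=cv2.INTER_CUBIC)
cv2.imwrite("pics/crop0.png",np.hstack([a,b]))
P=pts("top",np.load("top0.npy"))
def box(u0,u1,v0,v1,z0,z1):
    Q=P[v0:v1,u0:u1].reshape(-1,3); return Q[(Q[:,2]>z0)&(Q[:,2]<z1)]
def rect(Q): 
    c,s,a=cv2.minAreaRect((Q[:,:2]*1000).astype(np.float32)); return np.round(c,1),np.round(s,1),round(a,1),len(Q)
print("table z",np.median(P[300:330,330:400,2]))
for n,b,z in (("large",(405,445,262,300),(.010,.03)),("small",(393,422,205,232),(.010,.03)),("stand",(222,350,215,285),(.004,.016)),("post",(312,335,240,265),(.03,.08)),("card",(225,285,222,260),(.09,.13)),("foot",(160,216,270,322),(.004,.017)),("clip",(160,216,265,322),(.07,.16)),("glue",(305,335,145,195),(.02,.1)),("carton",(205,250,155,195),(.045,.065))):
    Q=box(*b,*z); print(n,rect(Q),Q[:,2].max().round(4), np.median(Q[:,2]).round(4))
```

```text
table z 7.31224184716735e-05
large (array([ 472.5, -178.3]), array([54.9, 54. ]), 87.8, 431) 0.0236 0.0183
small (array([ 616.5, -152.8]), array([40. , 40.2]), 64.6, 196) 0.0233 0.0177
stand (array([557.6, 126.1]), array([288. , 159.1]), 87.6, 4288) 0.016 0.0101
post (array([537.7,  42.1]), array([15.9, 16.2]), 82.6, 66) 0.0626 0.0553
card (array([564.7, 188.8]), array([89.7,  4.3]), 80.2, 154) 0.1155 0.1069
foot (array([462.1, 343.6]), array([111.9, 119.3]), 1.4, 772) 0.0169 0.0097
clip (array([459.1, 340. ]), array([49.5, 26.9]), 24.8, 225) 0.1107 0.0845
glue (array([708.8,  39.9]), array([27.5, 21.7]), 77.7, 157) 0.0847 0.0441
carton (array([730., 248.]), array([52.8, 70. ]), 12.2, 713) 0.0611 0.0554
```

View pics/crop0.png

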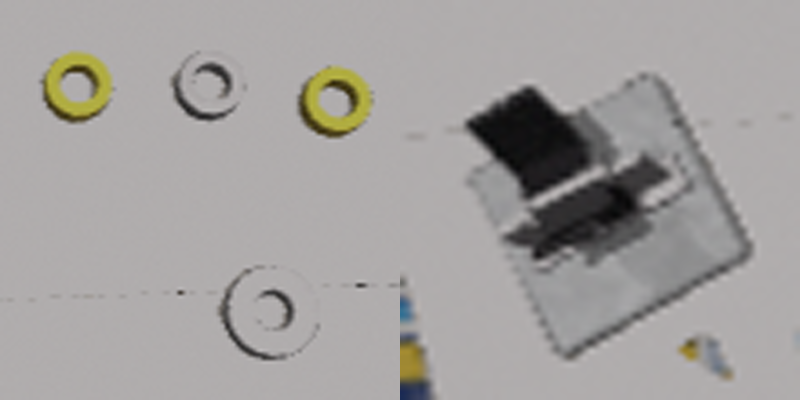

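The crop confirms the middle upper ring is grey steel (small ring) and the lower one is the large ring. The sizes, heights and 150 mm post-to-card spacing all agree with the description. Next I look at the ring and the post from the wrist.

```bash
cat >> h.py <<'E'
def wrist_rect(c,r,z0,z1,save=None):
    p,d=camera("wrist"); P=pts("wrist",d)
    if save: cv2.imwrite(save,p)
    m=(d>0)&(np.hypot(P[...,0]-c[0],P[...,1]-c[1])<r)&(P[...,2]>z0)&(P[...,2]<z1)
    Q=P[m]
    if len(Q)<10: return None
    a=cv2.minAreaRect((Q[:,:2]*1000).astype(np.float32)); return np.round(a[0],1),np.round(a[1],1),round(a[2],1),len(Q),np.median(Q[:,2]).round(4)
E
python3 - <<'E'
from h import *
for y in (np.pi/2,-np.pi/2):
    for p in ((.4725,-.178,.2),(.6165,-.153,.2),(.538,.042,.25)):
        print(y,np.round(kin.inverse_kinematics(p,q(y)),2))
c,R,t=cal("wrist"); s=env.get_state(); print(-R.T@t-s["tcp_pos"],R[2])
env.reach([.4725,-.178,.22],q(np.pi/2))
s=env.get_state();print(s["time"],s["tcp_pos"],s["orientation"])
print(wrist_rect((.4725,-.178),.045,.010,.025,"pics/w1.png"))
E
```

```text
1.5707963267948966 [-0.54  0.53  1.02  2.1  -0.61  0.85  0.85]
1.5707963267948966 [-0.36  0.63  0.72  1.78 -0.5   0.93  0.58]
1.5707963267948966 [-0.64  0.35  0.55  1.96 -0.23  0.89  0.04]
-1.5707963267948966 [-0.66  0.73  1.28  2.1  -0.86  0.99 -2.05]
-1.5707963267948966 [-0.61  0.94  1.26  1.8  -0.98  1.19 -2.17]
-1.5707963267948966 [-0.21  0.32  0.02  1.94 -0.01  0.89  2.96]
[-0.06778938  0.02696463  0.06944709] [ 0.2622138  -0.10879964 -0.9588569 ]
3.0333 [ 0.47299387 -0.17722168  0.2199368 ] [-7.59509669e-05  7.06525559e-01  7.07687513e-01  1.13204490e-04]
(array([ 469.9, -176.8]), array([55. , 54.6]), 87.4, 2742, np.float64(0.0174))
```

Run:
```python
from h import *
Q=q(np.pi/2)
env.movel([.4702,-.1768,.11],rot=Q,velocity=.25)
print(env.movel([.4702,-.1768,.077],velocity=.08,stop_force=10))
env.grip(.04,60)
s=env.get_state();print(s["time"],s["opening"],s["gripper_force"],s["tcp_pos"],s["force"])
env.movel([.4702,-.1768,.20],velocity=.25)
c,R,t=cal("wrist"); s=env.get_state(); off=-R.T@t-s["tcp_pos"]; print("off",off,R[2], s["opening"])
env.reach([.538-off[0],.042-off[1]*.9,.22],Q)
print(env.get_state()["time"],env.get_state()["opening"])
print(wrist_rect((.538,.042),.03,.035,.08,"pics/w2.png"))
```

```text
False
4.6667 0.05293504765426295 60.8899368904531 [ 0.47054555 -0.17692966  0.07800517] [-2.43891041  2.49082518 10.42364387]
off [-0.00135562  0.07139438  0.06954215] [ 2.79294550e-04 -2.81675859e-01 -9.59509579e-01] 0.05264915387640398
6.025 0.05267565878317526
(array([535.7,  42.3]), array([17.1, 17. ]), 11.3, 518, np.float64(0.0565))
```

View pics/w2.png

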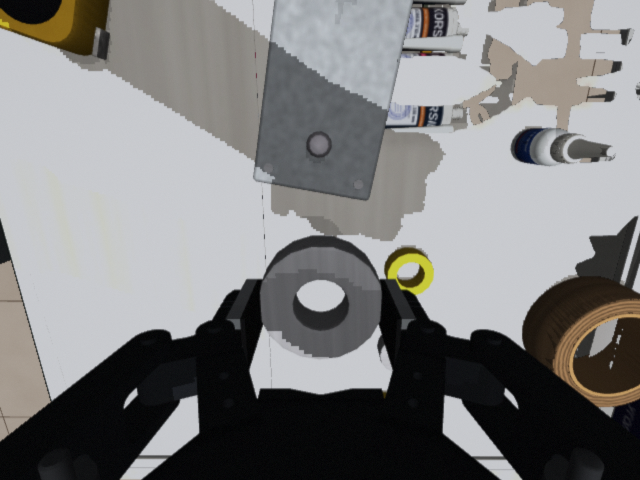

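The wrist view shows the large ring held level between the fingers at (322,297) and the post at (318,143). I measure the held ring with the same camera and then thread it.

Run:
```python
from h import *
s=env.get_state(); T=s["tcp_pos"]; print(T)
p,d=camera("wrist"); P=pts("wrist",d)
m=(d>0)&(np.hypot(P[...,0]-T[0],P[...,1]-T[1])<.05)&(abs(P[...,2]-(T[2]-.06))<.012)
m[:, :262]=0; m[:,382:]=0; m[358:]=0
Q=P[m]; print(np.histogram(Q[:,2]-T[2],12))
zt=np.percentile(Q[:,2],80); q2=Q[abs(Q[:,2]-zt)<.003]
c,sz,a=cv2.minAreaRect((q2[:,:2]*1000).astype(np.float32)); print(c-1000*T[:2],sz,a,zt-T[2])
# bore: empty inside; centroid of bore by ray intersect at ring top
c_=np.array(c)/1000
from scipy.optimize import least_squares
hull=cv2.convexHull((q2[:,:2]*1000).astype(np.float32))[:,0]
print(np.array(cv2.minEnclosingCircle(hull)[0])-1000*T[:2],cv2.minEnclosingCircle(hull)[1])
```

```text
[ 0.53839228 -0.02298211  0.21881637]
(array([ 158,  179,  169,  160,  182,  176,  204,  466, 4676, 3902,  105,
         10]), array([-0.07199772, -0.07071   , -0.06942228, -0.06813457, -0.06684685,
       -0.06555913, -0.06427142, -0.0629837 , -0.06169599, -0.06040827,
       -0.05912055, -0.05783284, -0.05654512]))
[-0.74072829 -0.42296666] (55.07707214355469, 52.912879943847656) 86.77397918701172 -0.06004856282590032
[-1.36578932 -1.17093724] 28.540842056274414
```

```bash
cat >> h.py <<'E'
def fine(p,rot=None,v=.15):
    "go to p, then correct the residual tracking error; returns the command"
    p=np.array(p,float); env.movel(p,rot=rot,velocity=v); env.dwell(.1)
    e=p-env.get_state()["tcp_pos"]; env.movel(p+e,velocity=.05); return p+e
E
python3 - <<'E'
from h import *
c=fine([.5367,.0429,.155],v=.12)
print(env.get_state()["tcp_pos"],c)
c[2]=.110; print(env.movel(c,velocity=.06,stop_force=12)); s=env.get_state(); print(s["tcp_pos"],s["force"])
if s["tcp_pos"][2]<.115:
    c[2]=.086; print(env.movel(c,velocity=.04,stop_force=8)); s=env.get_state(); print(s["tcp_pos"],s["force"],s["time"],s["opening"])
E
```

```text
[0.5363147  0.04364002 0.15454662] [0.53628805 0.04376964 0.15435549]
False
[0.53651267 0.04365021 0.11018481] [-1.20465175  0.54734573 -3.23651167]
True
[0.53607877 0.04388281 0.08805524] [-0.74252786 -0.23394524  6.23903474] 8.825 0.05282042750017069
```

Seated at TCP z = 0.088 as predicted. I release it, check it, and go on to the small ring.

Run:
```python
from h import *
env.grip(.085)
p=env.get_state()["tcp_pos"]; env.movel([p[0],p[1],.18],velocity=.25)
print("large on post",wrist_rect((.5357,.0423),.04,.020,.035,"pics/w3.png"))
env.reach([.6165,-.153,.2],q(np.pi/2)); env.dwell(.1)
r=wrist_rect((.6165,-.153),.035,.010,.025); print(r)
s=env.get_state();print(s["tcp_pos"],s["time"])
x,y=r[0]/1000
c=fine([x,y,.11],v=.25); c[2]=.083
print(env.movel(c,velocity=.08,stop_force=10))
env.grip(.03,50)
s=env.get_state();print(s["time"],s["opening"],s["gripper_force"],s["tcp_pos"],s["force"])
```

```text
large on post (array([534.1,  43.6]), array([55.5, 54.8]), 88.0, 3712, np.float64(0.0265))
(array([ 614.3, -151.1]), array([40.5, 41.2]), 83.0, 1508, np.float64(0.0175))
[ 0.61651567 -0.15026789  0.19927622] 10.8333
False
12.6667 0.03867233666370298 49.397164061665535 [ 0.61339658 -0.15078966  0.08398632] [-2.28098082  0.15796111  6.47603137]
```

Run:
```python
from h import *
p=env.get_state()["tcp_pos"]; env.movel([p[0],p[1],.2],velocity=.25); env.dwell(.1)
s=env.get_state(); T=s["tcp_pos"]; print(s["force"],s["opening"],T)
pic,d=camera("wrist"); P=pts("wrist",d); cv2.imwrite("pics/w4.png",pic)
m=(d>0)&(np.hypot(P[...,0]-T[0],P[...,1]-T[1])<.05)&(abs(P[...,2]-(T[2]-.065))<.012)
m[:, :275]=0; m[:,369:]=0; m[370:]=0
Q=P[m]; h,e=np.histogram(Q[:,2]-T[2],24); k=h.argmax(); zt=(e[k]+e[k+1])/2; print(h,zt)
q2=Q[abs(Q[:,2]-T[2]-zt)<.0025]
c,sz,a=cv2.minAreaRect((q2[:,:2]*1000).astype(np.float32)); print(c-1000*T[:2],sz,a)
cc=cv2.minEnclosingCircle((q2[:,:2]*1000).astype(np.float32)); print(cc[0]-1000*T[:2],cc[1])
```

```text
[-0.20480199  0.00510972 -1.38403722] 0.03880750028584979 [ 0.61236849 -0.15003239  0.19798003]
[ 100  110  117  107  112  117  133  144  261 1215 2053  437   34   28
   40   40   24   37   32   33   30   20   25   24] -0.06653679348945171
[-1.77553717 -0.59638096] (42.17196273803711, 41.479286193847656) 85.76810455322266
[-0.92727057  0.33373379] 23.10550880432129
```

View pics/w4.png

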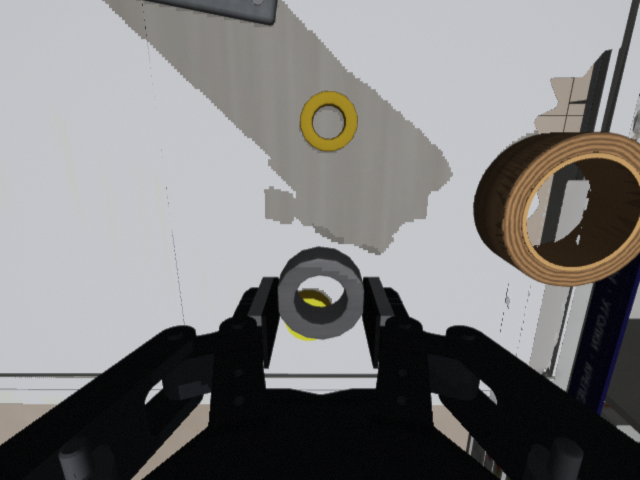

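The small ring is held level at (321,300). Its bottom is about 84 mm below the TCP, so it should seat at TCP z ≈ 0.112.

Run:
```python
from h import *
Q=q(np.pi/2)
env.reach([.5368,.0429,.185],Q)
c=fine([.5368,.0429,.16],v=.12)
c[2]=.130; print(env.movel(c,velocity=.06,stop_force=12)); s=env.get_state(); print(s["tcp_pos"],s["force"])
if s["tcp_pos"][2]<.135:
    c[2]=.109; print(env.movel(c,velocity=.04,stop_force=8)); s=env.get_state(); print(s["tcp_pos"],s["force"],s["time"],s["opening"])
    if s["tcp_pos"][2]<.118:
        env.grip(.075); p=s["tcp_pos"]; env.movel([p[0],p[1],.21],velocity=.25); env.dwell(.1)
        print(wrist_rect((.5357,.0423),.04,.040,.053,"pics/w5.png"),wrist_rect((.5357,.0423),.04,.020,.035), env.get_state()["time"])
```

```text
False
[0.53627552 0.04370338 0.12983429] [-0.60088807 -0.29618736 -1.62646427]
True
[0.53627996 0.04405385 0.11191316] [-1.17845183  0.52496886  5.99492402] 16.1 0.03894545355046867
(array([535. ,  43.5]), array([40.9, 41. ]), 58.3, 1864, np.float64(0.0451)) (array([534.6,  45.4]), array([55.2, 52.3]), 5.2, 1418, np.float64(0.0272)) 17.2833
```

View pics/w5.png

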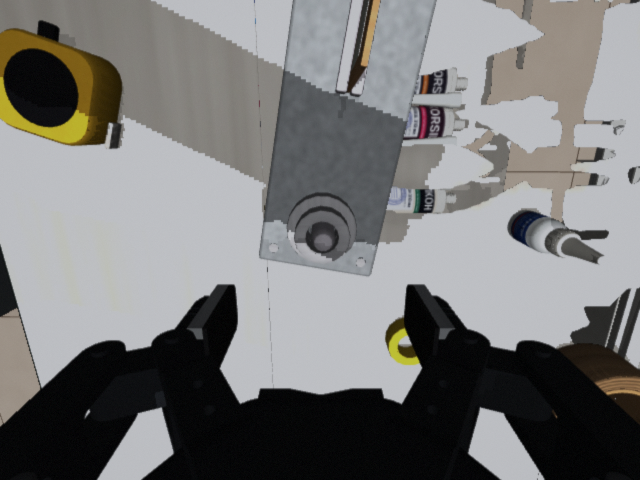

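The large ring (top z 27 mm) and the small ring (top z 45 mm) are stacked flat around the post at (323,240), both free. Next I measure the card and then the clip from the wrist.

Run:
```python
from h import *
env.grip(.085)
qc=q(np.radians(79.8)); env.reach([.554,.13,.27],qc); env.dwell(.1)
print("card",wrist_rect((.5647,.1888),.06,.100,.118,"pics/w6.png"),env.get_state()["tcp_pos"])
qk=q(np.radians(115)); env.reach([.459,.335,.26],qk); env.dwell(.1)
s=env.get_state(); print(s["tcp_pos"],s["time"],np.round(s["qpos"],2))
p,d=camera("wrist"); P=pts("wrist",d); cv2.imwrite("pics/w7.png",p)
np.save("w7.npy",P)
for z0,z1 in ((.068,.08),(.08,.09),(.09,.1),(.1,.107),(.107,.118)):
    m=(d>0)&(np.hypot(P[...,0]-.459,P[...,1]-.34)<.05)&(P[...,2]>z0)&(P[...,2]<z1)
    a=cv2.minAreaRect((P[m][:,:2]*1000).astype(np.float32)); print(z0,a,m.sum())
m=(d>0)&(np.hypot(P[...,0]-.459,P[...,1]-.34)<.07)&(P[...,2]>.006)&(P[...,2]<.014)
print(cv2.minAreaRect((P[m][:,:2]*1000).astype(np.float32)))
```

```text
card (array([561.9, 190.8]), array([89.9,  2.7]), 79.6, 633, np.float64(0.1094)) [0.55340724 0.12861897 0.26945437]
[0.46049459 0.33246288 0.26032138] 19.2083 [-1.43  0.5   0.94  1.9  -0.48  0.98  0.16]
0.068 ((454.3127136230469, 341.8889465332031), (34.34700393676758, 27.637348175048828), 21.648649215698242) 1015
0.08 ((455.4914855957031, 342.488037109375), (39.35272979736328, 23.770458221435547), 27.57817840576172) 270
0.09 ((455.4553527832031, 342.23870849609375), (44.811153411865234, 24.12613296508789), 27.5909481048584) 304
0.1 ((455.50604248046875, 342.4203186035156), (49.01253890991211, 23.839216232299805), 27.814950942993164) 502
0.107 ((436.7353515625, 328.9190673828125), (3.5642571449279785, 0.0), 113.51319122314453) 2
((455.2982482910156, 343.07940673828125), (69.86498260498047, 69.94869232177734), 27.469274520874023)
```

View pics/w7.png

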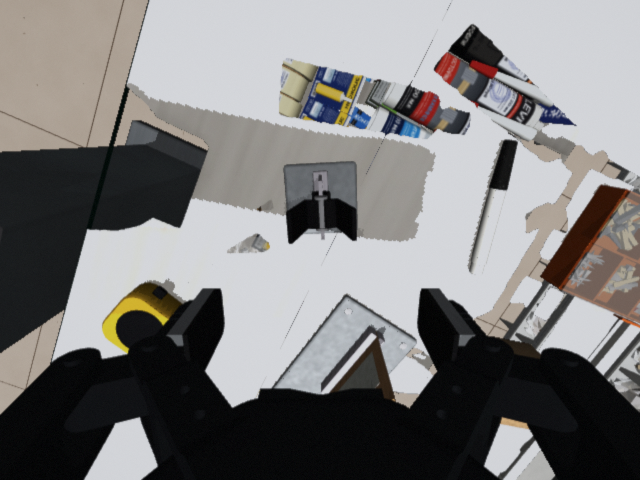

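Card edge is at (561.9,190.8), x axis at -10.4°. The clip is centred at (455.5,342.4), x axis at 27.6°, which matches the 70×70 rack foot; its handles are 50 mm over the ends. I grasp the clip now.

Run:
```python
from h import *
qk=q(np.radians(117.6))
c=fine([.4564,.3429,.20],rot=qk,v=.2); c[2]=.147
print(env.movel(c,velocity=.12,stop_force=8)); print(env.get_state()["tcp_pos"],env.get_state()["force"])
for o in (.045,.036,.020):
    env.grip(o,30); s=env.get_state(); print(s["opening"],s["gripper_force"],np.round(s["force"],1),s["time"])
c[2]=.26; env.movel(c,velocity=.12); env.dwell(.1)
s=env.get_state(); T=s["tcp_pos"]; print(s["opening"],T,s["time"])
p,d=camera("wrist"); np.savez("w8.npz",P=pts("wrist",d),d=d,T=T,p=p); cv2.imwrite("pics/w8.png",cv2.resize(p[180:420,160:480],(800,600)))
```

```text
False
[0.45551515 0.34310884 0.14712827] [ 0.53120627 -1.16959362  0.79013372]
0.04514751440595287 4.495999091304839 [-0.4 -0.4  5. ] 21.1167
0.036040092906146806 5.832761839265004 [-1.3  0.4  7.6] 21.375
0.026944291708251165 30.573940873146057 [1.6 0.9 7.1] 21.6
0.026942880387661006 [0.45482516 0.34301854 0.25917888] 22.7917
```

View pics/w8.png

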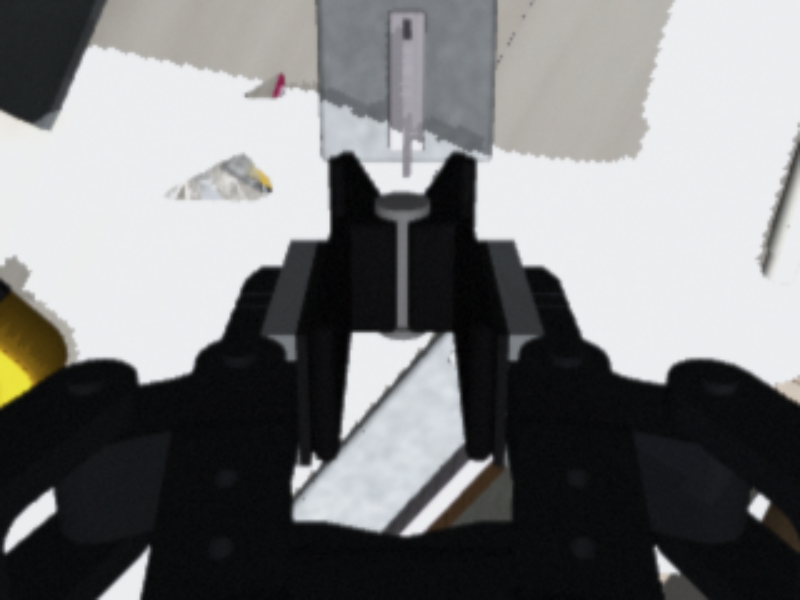

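The clip is off the rack and held gaping symmetrically: barrel at crop (402,205), jaws at (350,165) and (460,165). I locate pivot and jaws in the tool frame.

Run:
```python
import numpy as np
from h import *
D=np.load("w8.npz"); P,T=D["P"],D["T"]
a=np.radians(27.6); ex=np.array([np.cos(a),np.sin(a),0]); ey=np.array([-np.sin(a),np.cos(a),0])
def loc(u,v):
    U,V=int(160+u/2.5),int(180+v/2.5); w=P[V-1:V+2,U-1:U+2].reshape(-1,3)-T; w=np.median(w,0)
    return np.round([w@ex*1000,w@ey*1000,w[2]*1000],1)
for n,uv in dict(barrelend=(402,205),barrel_mid=(403,260),jawL=(345,162),jawL2=(350,190),jawR=(462,162),jawR2=(455,190),handL=(320,400),handR=(485,400),hLtop=(325,450),hRtop=(480,450),padL=(300,280),padR=(510,280),plateL=(370,265),plateR=(435,265)).items(): print(n,loc(*uv))
W=(P-T).reshape(-1,3); L=np.c_[W@ex,W@ey,W[:,2]]*1000
M=L[(abs(L[:,0])<22)&(abs(L[:,1])<20)&(L[:,2]<-60)&(L[:,2]>-135)]
for z in range(-135,-60,5):
    k=M[(M[:,2]>=z)&(M[:,2]<z+5)]
    if len(k)>3: print(z,len(k),k.min(0).round(1),k.max(0).round(1))
```

```text
barrelend [ -1.5  12.5 -82. ]
barrel_mid [ -1.    1.1 -80.8]
jawL [ -14.4   10.4 -116.4]
jawL2 [ -12.9    5.6 -108.5]
jawR [  12.8    9.7 -117.3]
jawR2 [  11.4    4.9 -111.2]
handL [-13.6  -2.2 -39.1]
handR [ 11.4  -1.9 -38.8]
hLtop [-12.9 -10.8 -38.8]
hRtop [ 10.8 -11.  -38.9]
padL [-17.6  11.2 -52.5]
padR [ 16.4  11.2 -52. ]
plateL [ -7.3   1.5 -77.9]
plateR [  5.3   1.6 -77.8]
-125 32 [ -19.     2.7 -124.5] [  16.8   10.4 -120. ]
-120 338 [ -19.    -6.7 -119.9] [  16.6   10.9 -115.1]
-115 115 [ -14.6   -2.8 -114.9] [  15.    10.5 -110. ]
-110 94 [ -13.1   -1.  -110. ] [  11.2   10.9 -105. ]
-105 95 [ -12.2    1.6 -105. ] [   9.7   10.7 -100. ]
-100 81 [ -10.7    3.6 -100. ] [  8.4  10.9 -95. ]
-95 68 [ -9.5   5.6 -94.9] [  7.   12.5 -90.1]
-90 94 [ -8.2   7.9 -89.9] [  5.7  12.8 -85.1]
-85 347 [-14.6 -16.1 -84.9] [ 12.7  12.9 -80. ]
-80 1841 [-15.  -15.5 -80. ] [ 12.7  12.9 -75. ]
-75 117 [-14.9 -11.6 -74.9] [ 12.4  10.9 -70.1]
-70 246 [-21.4 -11.5 -70. ] [ 21.8  11.9 -65. ]
-65 330 [-21.5  -9.1 -65. ] [ 22.   11.8 -60. ]
```

```bash
cat >> h.py <<'E'
def check(save):
    s=env.get_state(); T=np.array(s["tcp_pos"]); p,d=camera("wrist"); P=pts("wrist",d); cv2.imwrite(save,p)
    a=np.radians(-10.4); ex=np.array([np.cos(a),np.sin(a),0]); ey=np.array([-np.sin(a),np.cos(a),0])
    W=P.reshape(-1,3)-T; L=np.c_[W@ex,W@ey,W[:,2]]*1000; ok=d.ravel()>0
    zc=P.reshape(-1,3)[:,2]
    K=L[ok&(zc>.103)&(zc<.116)&(abs(L[:,0])<12)&(L[:,1]>16)&(L[:,1]<60)]
    H=L[ok&(abs(L[:,2]+39.5)<2.5)&(abs(L[:,0])<20)&(abs(L[:,1])<18)]
    J=L[ok&(L[:,2]<-105)&(L[:,2]>-126)&(abs(L[:,0])<22)&(L[:,1]<13)&(L[:,1]>6)]
    f=lambda M:(len(M),M.min(0).round(1),M.max(0).round(1)) if len(M) else None
    print("T",T.round(4),"t",s["time"],"open",s["opening"]); print("card",f(K), np.polyfit(K[:,1],K[:,0],1) if len(K)>5 else ""); print("handles",f(H)); print("jaws",f(J))
E
python3 - <<'E'
from h import *
T=np.array(env.get_state()["tcp_pos"]); T[2]=.30; env.movel(T,velocity=.2)
qc=q(np.radians(79.6)); env.reach([.563,.190,.30],qc)
c=fine([.563,.190,.26],v=.12); env.dwell(.1); check("pics/w9.png")
print(c, env.get_state()["orientation"],qc)
E
```

```text
T [0.5627 0.1896 0.2595] t 24.9 open 0.027185927165542297
card (217, array([  -2.7,   16.2, -156.4]), array([   0. ,   46.3, -148.4])) [-0.01145097 -0.85780199]
handles (1504, array([-19.9, -14.4, -42. ]), array([ 19.1,  11.4, -37. ]))
jaws (262, array([ -18.8,    6. , -123.8]), array([  16.7,   10. , -105.5]))
[0.56264791 0.18966199 0.25924616] [2.84379047e-06 7.68288370e-01 6.40103865e-01 1.51707387e-04] [0.         0.76828352 0.6401097  0.        ]
```

View pics/w9.png

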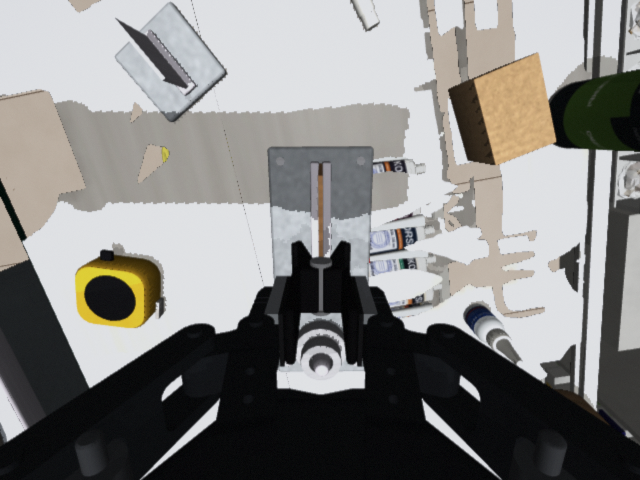

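The wrist view shows the card edge at (321,200) centred between the open jaws at (298,245) and (343,245); the clip centre is within 0.3 mm of the card line. The rings sit on the post at (322,355). I descend to TCP z = 0.208, putting the jaw tips about 28 mm below the edge.

Run:
```python
from h import *
c=[.56265,.18966,.2085]
print(env.movel(c,velocity=.05,stop_force=6)); env.dwell(.3); check("pics/w10.png")
s=env.get_state(); print(s["force"],s["tcp_pos"],s["gripper_force"],s["time"])
```

```text
False
T [0.5627 0.1897 0.2086] t 26.4167 open 0.02700862497566755
card (342, array([  -2.4,   16.2, -105.1]), array([  0.3,  46.2, -97.8])) [-0.00161059 -1.01019443]
handles (1498, array([-19.9, -14.1, -42. ]), array([ 19. ,  11.4, -37. ]))
jaws (267, array([ -18.8,    6. , -123.5]), array([  16.7,   10.2, -105. ]))
[ 0.6189611   0.03608913 -0.28100423] [0.56267362 0.18969586 0.2086032 ] 29.671171009540558 26.4667
```

```bash
python3 -c "
import cv2; p=cv2.imread('pics/w10.png'); cv2.imwrite('pics/w10c.png',cv2.resize(p[150:390,200:440],(600,600)))"
```

```text
(no output)
```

View pics/w10c.png

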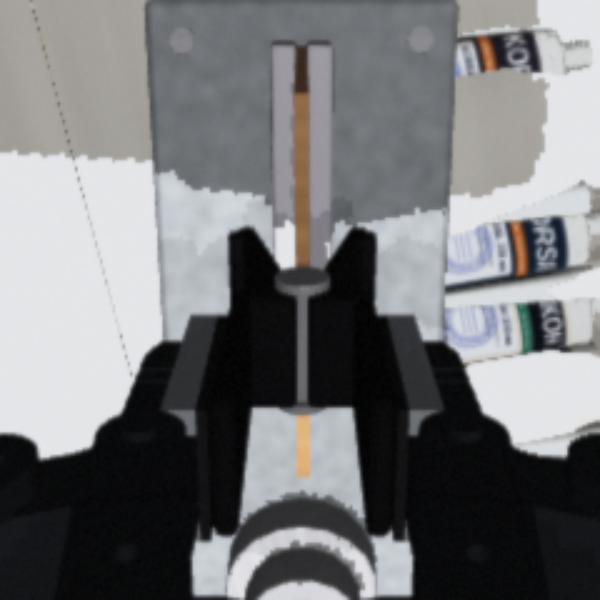

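The crop shows the card edge (302,180) running centrally under the barrel between the jaws at (255,240) and (350,240), with no contact force.

```bash
python3 -c "
from h import *
print(job.job_done())"
```

```text
the job is handed in; nothing more can be done
None
```

The job is handed in at about 26.5 s of robot time: both rings sit home on the post, large below small, and the clip is held wide open astride the card edge with no contact force felt and its jaw tips about 28 mm below the edge.

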